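# Move a slide carrier from the drain rod to the drying rod

## Task

Move the front slide carrier from the drain rod to the empty drying rod: slide it to the drain rod's upturned end, lift its closed eye over the end, thread the eye over the upturned end of the drying rod and push the carrier all the way back until it rests against the stop collar, hanging freely. The carrier is full of loose glass slides and the rods are only clamped: keep it upright, feel for the ends and never force it. Leave the rear carrier and the other things on the bench as they are.

Things in the scene. Friction and masses are not known exactly. Their poses are not given: they have to be found in the camera images.
- stand_drain: Stand of the drain rod, from which two slide carriers hang: grey base plate 220 x 130 mm with a steel drip tray, a 12 mm post 301 mm high at its back with a boss head, and a level steel rod, 8 mm thick, pointing forwards from it. Origin on the bench under the rod; x runs along the rod from its free end to the post (post and boss at x = 85 to 140 mm), z up. Rod axis: y = 0, z = 235 mm.
- drain_end (a point): On the drain rod's axis at its free end (x = -100 mm in the stand's frame). Here the 8 mm rod is bent straight up as an end stop; its rounded top is 18 mm above the axis.
- stand_dry: Stand of the empty drying rod: same stand, rod and axes as the other, with a flat paper pad in place of the tray; rod along x at y = 0. Its boss head was clamped to the post by hand: the rod is level, but its axis may be anywhere from 205 to 265 mm above the bench and this height is not measured: find it by feel. Rod and collar hardly yield: pushing against them builds up force at once.
- dry_end (a point): Point at bench height straight below the drying rod's free end, x = -100 mm in its stand's frame. There the 8 mm rod is bent straight up (upright from 4 mm before to 4 mm behind this point); its rounded top is 18 mm above the rod's axis.
- dry_home (a point): Point at bench height straight below where the carrier's eye point ends up, x = +38 mm in the drying stand's frame: the back of the eye then touches the front face (x = 45 mm) of the stop collar, 24 mm in diameter, fixed on the rod.
- carrier_eye (a point): Front carrier, the one to move (nearer the drain rod's free end): point in its eye on the rod's axis while it hangs; x along the rod like the stand's, z up. The eye is a closed white plastic frame 14 mm long along the rod (7 mm each side of the point), 28 mm wide inside; its roof is an inverted V of 30 degrees a side with the ridge 4.6 mm above the point; its sill is 23 mm below.
- carrier_grip (a point): Centre of the front carrier's grip, 36 mm above its eye point: an upright white bar 14 mm along the rod and 12 mm across, clear of the eye from 12 to 54 mm above the eye point. The eye passes an upturned end with the eye point 14 to 19 mm (best 16.5) above the rod's axis and within 3 mm sideways; lower, the roof meets the end; at 19 mm the sill touches the rod from below.
- carrier_rack (a point): Centre of the front carrier's rack of glass slides, 90 mm below its eye point: 44 mm along the rod, 84 mm across it, 36 mm high, hung from the eye by a flat stem and a wire bail. The whole carrier weighs 160 to 260 g. Resting on a rod, the V roof centres the eye on it: held even slightly off line and slid so, it binds and force builds up; with the eye raised 2 to 3 mm off the rod it slides free.
- rear_carrier_eye (a point): The same eye point of the second, identical carrier, which hangs on the drain rod behind the front one, 55 to 95 mm from it, and stays there.
- wash_bottle: White wash bottle with a blue cap, 64 mm in diameter, 170 mm high, on the bench to the right; to be left alone. Origin at its underside.
- stain_dish: Open glass staining dish 100 x 85 x 60 mm with amber stain, on the bench to the left; to be left alone. Origin at its underside.
- slide_box: Closed grey slide box 110 x 90 x 34 mm on the bench to the right of the stands; to be left alone. Origin at its underside.
Mind the look-alikes: they are no part of the job. Leave any pink look-alike of the part that bears carrier_eye alone.

How it is judged:
By the outcome, as a careful person would: the job done as asked, in the order asked, and still so for the second after the job is handed in, with the robot touching nothing.
It also fails if it takes over 72 s, if anything falls off the work surface, if the arm or the gripper's body presses on something with over 40 N, if the wrist force passes 120 N, or if a joint passes its speed limit or range.

## Robot

A 6-joint arm with a two-finger parallel gripper is mounted at the origin on the work surface. World frame = base frame: x ahead of the robot, y to its left, z up, the work surface at z = 0. Lengths are in m, angles in rad, forces in N, time in s.
With the tool pointing down it reaches from about 0.275 to 0.975 m from the base axis. Payload 8.4 kg.
Tool frame: the origin (TCP) lies midway between the tips of the shut fingers; the grasp point (between the pads) lies 19 mm behind it (env.tcp_to_grasp is the distance from the TCP to the grasp point, in m); z points along the fingers, x is the direction in which the jaws open and shut, and the axes are right-handed (so a half turn about z gives the same grasp; the last joint's range is limited). The gripper opens to 92 mm and grips with 3 to 60 N. Pads are 20 mm wide; open, the fingers measure 128 mm over their backs; the gripper's body (75 mm by 189 mm) begins 69 mm behind the grasp point.
Start: joints at [1.331, 0.353, 1.633, -0, 1.155, -0.002], TCP at [0.147, 0.607, 0.215] pointing down, gripper open.
Joint ranges: [-2.63, 2.63], [-0.92, 2.1], [0.06, 2.66], [-1.3, 4.44], [0, 2.69], [-3.02, 3.02]. Speed limits (rad/s): [2.22, 2.22, 2.79, 3.14, 3.14, 3.14].

## Interface

Orientations are given as a unit quaternion [w, x, y, z].
In Python, from station import env gives the robot as it stands.
- The arm moves only by the tool apply_moves, never from a script. Its argument "series" is a list of rows, each an object with "travel": the shift along the tool's x, y, z in m, a list of three; "rot": the turn, a rotation vector about the tool's x, y, z in rad, a list of three; "claw": the finger opening in m, from 0 to 0.0919. A call has exactly 10 rows; each row shifts and turns the commanded pose from where the row before left it, along the tool's axes as they then stand; what a row does not reach is not made up. A row lasts 1/10 s, in which the tool goes at most 50 mm and 8.59 degrees, less where a joint would pass 70% of its speed; a pose out of reach is approached as far as the arm can. A call with a gripper value outside its range is refused whole. The fingers move at their own pace and stop on an object; "grip_force" is the grip in N (left out, the last holds). Time passes only in rows, so rows that do not move let the fingers close, or fill a call up. It gives the time, the measured TCP pose, the force and the opening at its end, in the units of the state.
- env.state(): the state, without advancing time (a new reading comes with each control period).
- env.get_image(name): name is "side" or "top"; returns the picture (384x512x3 uint8, blue, green, red); there is no depth.
- env.camera_model(name): a dict with "K" (3x3 intrinsics, pixels), "rvec" (rotation vector, rad) and "tvec" (3), from world to camera coordinates, as OpenCV has them. Camera axes: x right, y down, z forward; pixel columns grow to the right and rows downward; lengths in m; the calibration is good to about 2 mm. A picture is of the moment at which its call begins. camera_model takes no time and is no camera call.
- env.close_job(): hands the job in, once; it reports no verdict.
The state is a dict: "clock": time; "q": joint angles; "qd": joint speeds; "joint_efforts": joint torques, N m; "tcp_pos": TCP position; "tool_rot": TCP orientation; "contact_force": force on the tool from outside, world axes, zero at the start; "wrist_torque": the same for the moment, N m; "gripper_width": opening from 0.0 (shut) to 1.0 (fully open).
Only numpy, scipy, OpenCV 4.12 (cv2) and the standard library are available. Lean on these libraries where they do the work, as an engineer would, in place of code of your own. Each camera call takes 0.05 s, during which the arm holds its last target.

## Working session

There is one attempt and no reset: what is moved stays moved. The work goes in short steps, Python scripts to look and compute and a tool call to move; the robot and the scene stay as the last step left them, time stands still between calls to the robot, and variables do not carry over. Pictures are saved under pics/ and viewed, and the job is handed in when it is done.

Besides the shell and the picture viewer there is one more tool, called after ">>>" as name(argument=value, ...), one argument or row to a line, values as JSON. apply_moves: Moves the arm, as the interface text tells. Its arguments: {"type":"object","properties":{"series":{"type":"array"},"grip_force":{"type":"number"}},"required":["series"]}

```bash
mkdir -p pics; ls; python3 - <<'E'
from station import env
import cv2,numpy as np
for n in("side","top"):
    im=env.get_image(n); cv2.imwrite(f"pics/{n}0.png",im)
    m=env.camera_model(n); print(n,m)
    R,_=cv2.Rodrigues(np.array(m["rvec"],float)); print("cam pos",(-R.T@np.array(m["tvec"]).ravel()).round(3))
s=env.state(); print(s, env.tcp_to_grasp)
E
```

```text
pics
side {'K': array([[382.41547385,   0.        , 264.52415146],
       [  0.        , 382.41547385, 191.94360104],
       [  0.        ,   0.        ,   1.        ]]), 'rvec': array([ 2.06751321, -0.72199207,  0.37879612]), 'tvec': array([-0.39367531,  0.31930698,  0.91242607])}
cam pos [-0.048 -0.699  0.774]
top {'K': array([[364.09936621,   0.        , 259.41015585],
       [  0.        , 364.09936621, 192.62593487],
       [  0.        ,   0.        ,   1.        ]]), 'rvec': array([ 2.15428174, -2.13379999,  0.16827342]), 'tvec': array([-0.00891869,  0.52626108,  1.10399596])}
cam pos [0.353 0.    1.171]
{'clock': 0.1, 'q': array([ 1.33057163e+00,  3.53585729e-01,  1.63403939e+00, -8.11971959e-06,
        1.15516754e+00, -2.41268184e-03]), 'qd': array([ 0.00165177, -0.00290894, -0.00014598, -0.00113768,  0.00096621,
       -0.00072819]), 'joint_efforts': array([-1.05162915e-03, -5.94903624e+01, -3.34930015e+01,  6.97366032e-02,
        1.84477813e-02, -3.73077398e-05]), 'tcp_pos': array([0.14714475, 0.60699488, 0.2139432 ]), 'tool_rot': array([ 3.72727458e-04,  7.85994004e-01,  6.18233827e-01, -4.70205477e-04]), 'contact_force': array([0.04153761, 0.90242027, 0.11244836]), 'wrist_torque': array([-0.00930933,  0.05003835,  0.02253066]), 'gripper_width': 1.0000003076485033} 0.0187
```

View pics/side0.png

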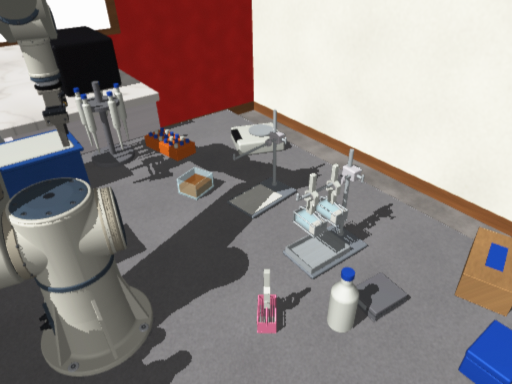

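View pics/top0.png

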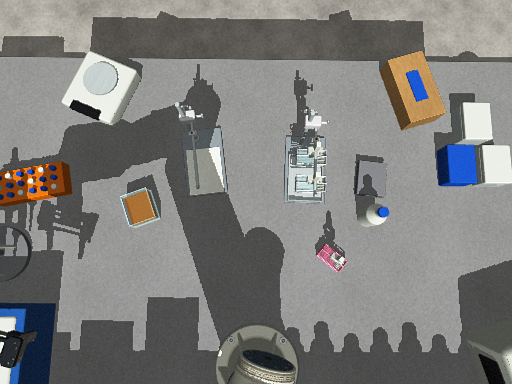

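The side view shows the drain stand with two white carriers near (320,205), the drying stand at (270,165) and the pink look-alike at (267,305). The top view shows the drain stand at (306,160), the drying rod at (195,150) and the pink one at (332,257). I'll enlarge both.

```bash
python3 - <<'E'
import cv2
s=cv2.imread("pics/side0.png");t=cv2.imread("pics/top0.png")
cv2.imwrite("pics/sc.png",cv2.resize(s[140:280,225:375],None,fx=5,fy=4.2,interpolation=cv2.INTER_CUBIC)[:, :750])
cv2.imwrite("pics/tc.png",cv2.resize(t[95:210,170:335],None,fx=4.8,fy=4.8,interpolation=cv2.INTER_CUBIC))
E
```

```text
(no output)
```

View pics/sc.png

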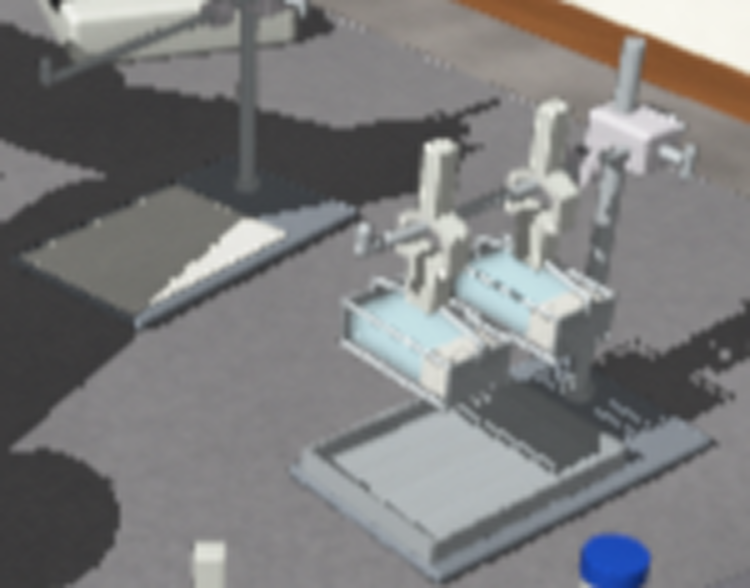

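View pics/tc.png

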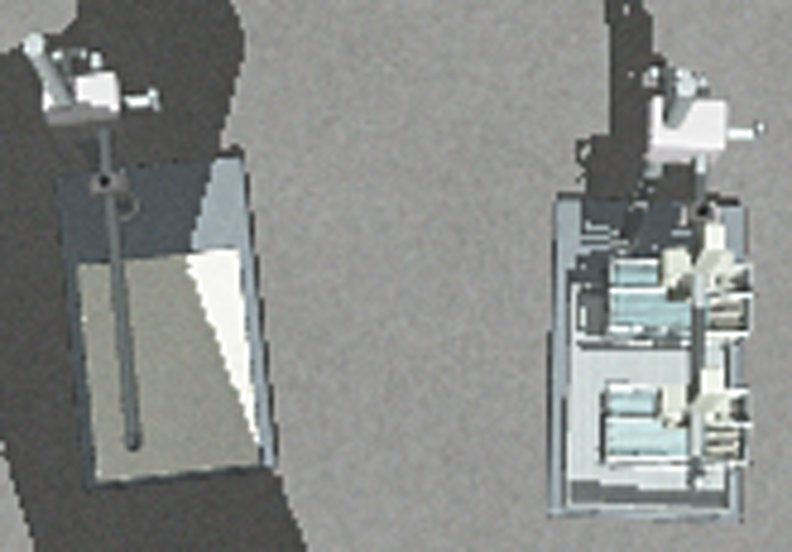

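```bash
cat > h.py <<'E'
import numpy as np,cv2
from station import env
def cam(n):
    m=env.camera_model(n);R,_=cv2.Rodrigues(np.array(m["rvec"],float));return np.array(m["K"]),R,np.array(m["tvec"],float).ravel()
C={n:cam(n) for n in("side","top")}
def ray(n,p):
    K,R,t=C[n];d=R.T@np.linalg.inv(K)@np.array([p[0],p[1],1.]);return -R.T@t,d/np.linalg.norm(d)
def onz(n,p,z):
    o,d=ray(n,p);return o+d*(z-o[2])/d[2]
def tri(ps,pt):
    A=[];o1,d1=ray("side",ps);o2,d2=ray("top",pt)
    M=np.c_[d1,-d2];u=np.linalg.lstsq(M,o2-o1,rcond=None)[0];a=o1+u[0]*d1;b=o2+u[1]*d2
    return (a+b)/2,np.linalg.norm(a-b)
def pr(n,X):
    K,R,t=C[n];p=K@(R@np.array(X)+t);return p[:2]/p[2]
tc=lambda x,y:(170+x/4.8,95+y/4.8)
sc=lambda x,y:(225+x/5,140+y/4.2)
E
python3 - <<'E'
from h import *
np.set_printoptions(precision=4,suppress=True)
print("drain end top z.253",onz("top",tc(698,482),.253),onz("side",sc(363,228),.253),tri(sc(363,228),tc(698,482)))
print("drain back z.235",onz("top",tc(703,170),.235),onz("top",tc(698,340),.235))
print("drain base corners",[onz("top",tc(*p),.01)[:2] for p in((548,515),(742,520),(556,195),(748,203))])
print("dry end",tri(sc(46,65),tc(134,445)))
for z in(.223,.253,.283):print(z,onz("top",tc(134,445),z),onz("side",sc(46,65),z))
print("dry rod back",[onz("top",tc(104,140),z)[:2] for z in(.205,.235,.265)],[onz("top",tc(133,425),z)[:2] for z in(.205,.235,.265)])
print("dry base",[onz("top",tc(*p),.01)[:2] for p in((93,487),(275,465),(60,175),(240,152))])
print("grip top front (712,372)",onz("top",tc(712,374),.289),"side",onz("side",sc(440,145),.289),tri(sc(440,145),tc(712,374)))
print("grip top rear",onz("top",tc(712,225),.289),onz("side",sc(552,105),.289))
E
```

```text
drain end top z.253 [ 0.4878 -0.146   0.253 ] [ 0.4856 -0.1509  0.253 ] (array([ 0.4888, -0.1469,  0.2494]), np.float64(0.0009955445525933059))
drain back z.235 [ 0.6662 -0.1542  0.235 ] [ 0.5692 -0.15    0.235 ]
drain base corners [array([ 0.5003, -0.0839]), array([ 0.4982, -0.2138]), array([ 0.7226, -0.0896]), array([ 0.7183, -0.2219])]
dry end (array([0.5114, 0.1594, 0.2183]), np.float64(0.0019093285777465549))
0.223 [0.5097 0.1591 0.223 ] [0.5074 0.1517 0.223 ]
0.253 [0.5048 0.154  0.253 ] [0.4772 0.1054 0.253 ]
0.283 [0.4998 0.149  0.283 ] [0.447  0.0591 0.283 ]
dry rod back [array([0.6904, 0.1855]), array([0.6799, 0.1798]), array([0.6694, 0.174 ])] [array([0.5241, 0.1631]), array([0.5188, 0.158 ]), array([0.5134, 0.1529])]
dry base [array([0.5162, 0.2213]), array([0.5324, 0.0996]), array([0.7332, 0.2523]), array([0.751 , 0.1288])]
grip top front (712,372) [ 0.5389 -0.1483  0.289 ] side [ 0.5354 -0.1493  0.289 ] (array([ 0.5383, -0.1479,  0.2875]), np.float64(0.0020950194596128634))
grip top rear [ 0.6183 -0.1495  0.289 ] [ 0.6119 -0.1516  0.289 ]
```

```bash
python3 - <<'E'
import cv2
s=cv2.imread("pics/side0.png");t=cv2.imread("pics/top0.png")
a=cv2.resize(s[160:225,290:350],None,fx=9,fy=9,interpolation=cv2.INTER_NEAREST)
cv2.imwrite("pics/sc2.png",a)
cv2.imwrite("pics/tc2.png",cv2.resize(t[130:205,285:335],None,fx=8,fy=8,interpolation=cv2.INTER_NEAREST))
cv2.imwrite("pics/tc3.png",cv2.resize(t[95:210,165:235],None,fx=5,fy=5,interpolation=cv2.INTER_NEAREST))
E
```

```text
(no output)
```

View pics/sc2.png

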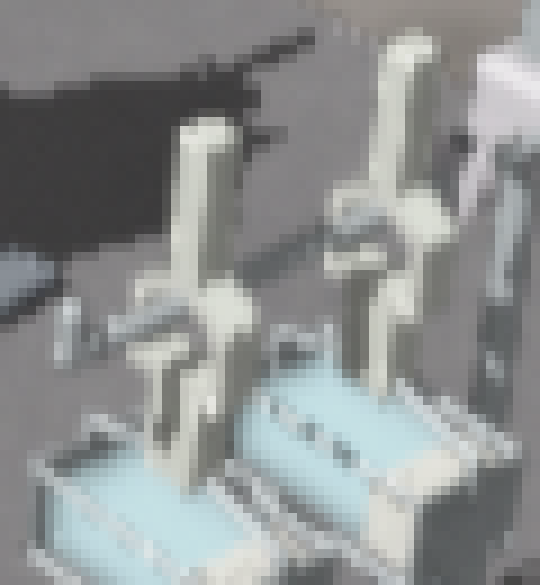

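View pics/tc2.png

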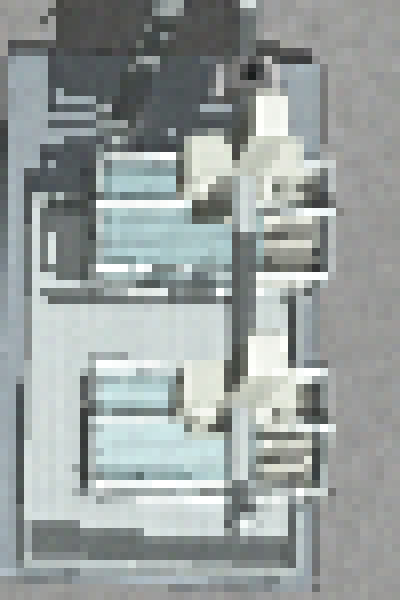

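View pics/tc3.png

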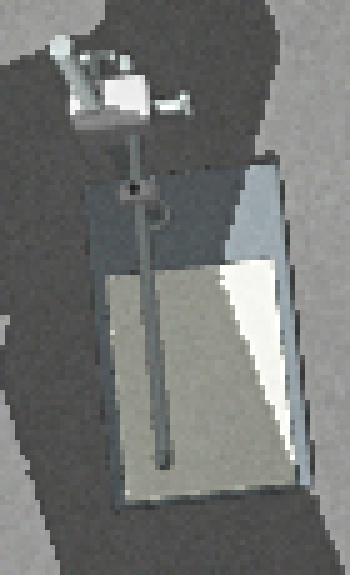

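Candidates for the part to move: the front white carrier (grip top at side (312,174) / top (318,173)), the rear white carrier (side (335,165) / top (318,143)), and the pink one on the bench (top (332,257)). The front carrier fits: it is white, hangs on the rod and is nearest the upturned free end (side (298,197)). The enlarged crop confirms this. Next I'll refine the rod axes.

```bash
python3 - <<'E'
from h import *
t=cv2.imread("pics/top0.png").astype(int);g=t.sum(2)//3
print("drain rows, cols 308-322")
for r in range(186,200):print(r,g[r,308:323])
for r in range(158,173,2):print(r,g[r,308:323])
print("dry")
for r in list(range(140,184,4))+list(range(184,192)):print(r,g[r,186:205])
s=cv2.imread("pics/side0.png").astype(int).sum(2)//3
print("side dry end cols 228-250")
for r in range(150,166):print(r,s[r,228:248])
print("side drain end 292-306")
for r in range(188,206):print(r,s[r,292:308])
E
```

```text
drain rows, cols 308-322
186 [220 221 217 223 216 138 196 217 173 169 159 147 147 154 150]
187 [217 217 209 211 213 145 190 218 157 108  85  92 138 134 142]
188 [209 200 199 199 207 136 197 218 143 180 215 217 214 217 217]
189 [150 192 195 202 200 144 202 221 129 120 148 152 149 106 114]
190 [252 244 247 247 245 177 116 127 177 158 152 136 125 110 132]
191 [187 175 129 136 153 101 100 111 147 156 159 199 195 184 255]
192 [249 255 255 255 254 174 100 117 172 240 225 243 227 146 192]
193 [218 223 221 225 224 122  96  84 101 181 195 212 210 108 151]
194 [209 211 209 212 216 123 102 176 170 212 212 217 213 100 196]
195 [211 213 206 216 214  92 143 248 223 195 217 216 210  95 202]
196 [216 219 213 219 220 154 123 218 204 217 221 225 217  96 189]
197 [125 127 121 128 129 118 122 141 120 126 130 126 127 102 194]
198 [113 109 104 112 110 108 114 110 109 110 113 113  97 104 193]
199 [108 107 107 110 109 111 112 109 109 111 113 112  96  99 193]
158 [196 195 197 197 194 185 137 222 202 187 198 155 146 143 146]
160 [188 193 187 190 199 193  89 107 104 185 199 199 217 217 214]
162 [183 184 162 16
[... 3727 characters left out ...]

196 [130 134 133 137 158 166 134 103 116 128 188 178 167 150 131 121]
197 [133 135 134 137 161 164 130 102 136 115 159 146 139 129 123 143]
198 [132 134 132 139 180 166 128 120 133 107 126 120 165 174 182 194]
199 [134 132 132 141 185 164 124 118 111 105 122 128 180 198 206 212]
200 [133 132 132 135 153 141 117 121 121 122 132 135 154 177 194 203]
201 [133 132 131 132 128 128 124 132 132 133 133 134 136 146 171 193]
202 [133 132 132 133 132 133 134 135 134 134 135 134 134 137 157 190]
203 [131 131 131 133 134 135 135 136 136 136 135 134 135 137 155 189]
204 [132 131 132 134 134 134 134 137 136 135 135 134 135 139 162 190]
205 [131 130 132 133 135 133 132 144 143 142 136 134 143 153 168 188]
```

```bash
cat > fit.py <<'E'
from h import *
from scipy.optimize import least_squares
np.set_printoptions(precision=4,suppress=True)
def feats(p,yaw):
    x,y,z=p;f=np.array([np.cos(yaw),np.sin(yaw),0]);P=np.array(p)
    return [pr("side",P+[0,0,.018]),pr("side",P-[0,0,.004]),pr("top",P-.004*f)]
def fit(obs,yaw,zfix=None):
    def res(p):
        q=p if zfix is None else [p[0],p[1],zfix]
        F=feats(q,yaw);return np.concatenate([F[i]-np.array(obs[i]) for i in range(3)])
    s=least_squares(res,[.5,0,.23] if zfix is None else [.5,0]);return s.x,s.fun
d=[(297.1,192.6),(297.0,200.4),(315.0,196.6)]
e=[(233.6,152.7),(233.6,160.0),(197.4,188.4)]
print("drain free",fit(d,-.035));print("drain fix",fit(d,-.035,.235));print("dry",fit(e,.137))
for z in(.2,.205,.21,.215):print(z,fit(e,.137,z))
# directions
for z in (.205,.215,.22):
  pts=[onz("top",p,z)[:2] for p in((194,152),(195,160),(196,172),(197.2,184))];a=np.array(pts);v=a[0]-a[-1];print("dry yaw",z,np.degrees(np.arctan2(v[1],v[0])))
a=onz("top",(315.0,160),.235)[:2];b=onz("top",(314.85,170),.235)[:2];print(a,b)
E
python3 fit.py; python3 - <<'E'
from h import *
print("grip top",onz("top",(318,173.9),.289))
E
```

```text
drain free (array([ 0.4896, -0.1466,  0.2356]), array([ 0.5198,  0.1157,  0.2174, -0.2669, -0.4668,  0.6534]))
drain fix (array([ 0.4898, -0.1463]), array([ 0.5294,  0.2417,  0.2271, -0.1476, -0.5962,  0.5766]))
dry (array([0.514 , 0.1643, 0.2054]), array([ 0.0001,  0.4414,  0.3512, -0.4934, -0.1579,  0.2684]))
0.2 (array([0.516 , 0.1673]), array([ 0.0891,  1.4519,  0.4374,  0.474 , -0.9013, -0.1659]))
0.205 (array([0.5141, 0.1645]), array([ 0.0068,  0.5176,  0.3577, -0.4204, -0.2137,  0.2358]))
0.21 (array([0.5123, 0.1618]), array([-0.0761, -0.4284,  0.2773, -1.3261,  0.4762,  0.6379]))
0.215 (array([0.5104, 0.1591]), array([-0.1595, -1.3863,  0.1965, -2.2434,  1.1682,  1.0403]))
dry yaw 0.205 7.613138981547881
dry yaw 0.215 7.613138981547888
dry yaw 0.22 7.613138981547879
[ 0.585  -0.1491] [ 0.558  -0.1484]
grip top [ 0.53637814 -0.14745894  0.289     ]
```

>>> apply_moves(
  series=[
    {"travel":[-0.022,0.033,-0.004],"rot":[0,0,0],"claw":0},
    {"travel":[-0.022,0.033,-0.004],"rot":[0,0,0],"claw":0},
    {"travel":[-0.022,0.033,-0.004],"rot":[0,0,0],"claw":0},
    {"travel":[-0.022,0.033,-0.004],"rot":[0,0,0],"claw":0},
    {"travel":[-0.022,0.033,-0.004],"rot":[0,0,0],"claw":0},
    {"travel":[-0.022,0.033,-0.004],"rot":[0,0,0],"claw":0},
    {"travel":[-0.022,0.033,-0.004],"rot":[0,0,0],"claw":0},
    {"travel":[-0.022,0.033,-0.004],"rot":[0,0,0],"claw":0},
    {"travel":[-0.022,0.033,-0.004],"rot":[0,0,0],"claw":0},
    {"travel":[-0.022,0.033,-0.004],"rot":[0,0,0],"claw":0},
  ],
  grip_force=15,
)

```text
clock: 1.1
tcp_pos: [0.4168, 0.3144, 0.2546]
tool_rot: [-0.0, 0.786, 0.618, -0.0]
contact_force: [1.0, 0.2, 0.4]
gripper_width: 0.155
```

>>> apply_moves(
  series=[
    {"travel":[-0.022,0.0333,0],"rot":[0,0,0],"claw":0},
    {"travel":[-0.022,0.0333,0],"rot":[0,0,0],"claw":0},
    {"travel":[-0.022,0.0333,0],"rot":[0,0,0],"claw":0},
    {"travel":[-0.022,0.0333,0],"rot":[0,0,0],"claw":0},
    {"travel":[-0.022,0.0333,0],"rot":[0,0,0],"claw":0},
    {"travel":[0,0,0.006],"rot":[0,0,-0.123],"claw":0},
    {"travel":[0,0,0.006],"rot":[0,0,-0.123],"claw":0},
    {"travel":[0,0,0.006],"rot":[0,0,-0.123],"claw":0},
    {"travel":[0,0,0.006],"rot":[0,0,0],"claw":0},
    {"travel":[0,0,0.006],"rot":[0,0,0],"claw":0},
  ],
)

```text
clock: 2.1
tcp_pos: [0.5519, 0.1697, 0.224]
tool_rot: [-0.0, 0.661, 0.751, -0.0]
contact_force: [-0.7, -0.1, -0.2]
gripper_width: 0.006
```

```bash
python3 - <<'E'
from h import *
for n in("side","top"):
    im=env.get_image(n); cv2.imwrite(f"pics/{n}1.png",im)
a=cv2.imread("pics/side1.png")[110:230,200:330];b=cv2.imread("pics/top1.png")[100:220,150:280]
cv2.imwrite("pics/p1.png",np.vstack([cv2.resize(a,None,fx=3,fy=2.5),cv2.resize(b,None,fx=3,fy=2.5)]))
print(env.state()["contact_force"],env.state()["tcp_pos"])
E
```

```text
[-0.63782255  0.2278528   0.59766699] [0.5514005  0.1696861  0.22356737]
```

View pics/p1.png

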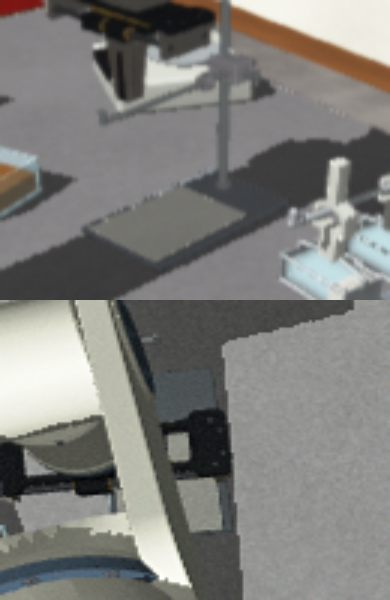

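The gripper is above the drying rod, with the fingertips just over it at side crop (130,95). I'll probe down gently.

>>> apply_moves(
  series=[
    {"travel":[0,0,0.001],"rot":[0,0,0],"claw":0},
    {"travel":[0,0,0.001],"rot":[0,0,0],"claw":0},
    {"travel":[0,0,0.001],"rot":[0,0,0],"claw":0},
    {"travel":[0,0,0.001],"rot":[0,0,0],"claw":0},
    {"travel":[0,0,0.001],"rot":[0,0,0],"claw":0},
    {"travel":[0,0,0.001],"rot":[0,0,0],"claw":0},
    {"travel":[0,0,0.001],"rot":[0,0,0],"claw":0},
    {"travel":[0,0,0.001],"rot":[0,0,0],"claw":0},
    {"travel":[0,0,0.001],"rot":[0,0,0],"claw":0},
    {"travel":[0,0,0],"rot":[0,0,0],"claw":0},
  ],
)

```text
clock: 3.2
tcp_pos: [0.5519, 0.1697, 0.2154]
tool_rot: [-0.0, 0.659, 0.752, -0.0]
contact_force: [0.9, 0.2, 0.6]
gripper_width: 0.006
```

>>> apply_moves(
  series=[
    {"travel":[0,0,0.0004],"rot":[0,0,0],"claw":0},
    {"travel":[0,0,0.0004],"rot":[0,0,0],"claw":0},
    {"travel":[0,0,0.0004],"rot":[0,0,0],"claw":0},
    {"travel":[0,0,0.0004],"rot":[0,0,0],"claw":0},
    {"travel":[0,0,0.0004],"rot":[0,0,0],"claw":0},
    {"travel":[0,0,0.0004],"rot":[0,0,0],"claw":0},
    {"travel":[0,0,0.0004],"rot":[0,0,0],"claw":0},
    {"travel":[0,0,0.0004],"rot":[0,0,0],"claw":0},
    {"travel":[0,0,0],"rot":[0,0,0],"claw":0},
    {"travel":[0,0,0],"rot":[0,0,0],"claw":0},
  ],
)

```text
clock: 4.2
tcp_pos: [0.552, 0.1697, 0.2124]
tool_rot: [0.0, 0.659, 0.752, -0.0]
contact_force: [0.1, -0.0, 0.4]
gripper_width: 0.008
```

>>> apply_moves(
  series=[
    {"travel":[0,0,0.0003],"rot":[0,0,0],"claw":0},
    {"travel":[0,0,0.0003],"rot":[0,0,0],"claw":0},
    {"travel":[0,0,0.0003],"rot":[0,0,0],"claw":0},
    {"travel":[0,0,0.0003],"rot":[0,0,0],"claw":0},
    {"travel":[0,0,0.0003],"rot":[0,0,0],"claw":0},
    {"travel":[0,0,0.0003],"rot":[0,0,0],"claw":0},
    {"travel":[0,0,0.0003],"rot":[0,0,0],"claw":0},
    {"travel":[0,0,0.0003],"rot":[0,0,0],"claw":0},
    {"travel":[0,0,0],"rot":[0,0,0],"claw":0},
    {"travel":[0,0,0],"rot":[0,0,0],"claw":0},
  ],
)

```text
clock: 5.2
tcp_pos: [0.5521, 0.1697, 0.2102]
tool_rot: [0.0, 0.659, 0.752, 0.0]
contact_force: [-1.1, -0.4, 2.6]
gripper_width: 0.006
```

>>> apply_moves(
  series=[
    {"travel":[0,0,0.0002],"rot":[0,0,0],"claw":0},
    {"travel":[0,0,0.0002],"rot":[0,0,0],"claw":0},
    {"travel":[0,0,0.0002],"rot":[0,0,0],"claw":0},
    {"travel":[0,0,0.0002],"rot":[0,0,0],"claw":0},
    {"travel":[0,0,0],"rot":[0,0,0],"claw":0},
    {"travel":[0,0,0],"rot":[0,0,0],"claw":0},
    {"travel":[0,0,0],"rot":[0,0,0],"claw":0},
    {"travel":[0,0,0],"rot":[0,0,0],"claw":0},
    {"travel":[0,0,0],"rot":[0,0,0],"claw":0},
    {"travel":[0,0,0],"rot":[0,0,0],"claw":0},
  ],
)

```text
clock: 6.2
tcp_pos: [0.5522, 0.1698, 0.2101]
tool_rot: [0.0, 0.659, 0.752, 0.0]
contact_force: [-4.0, -0.7, 9.6]
gripper_width: 0.004
```

Contact at z ≈ 0.2102, so the rod axis is at about 0.206, which agrees with vision (0.2055). Now the lateral position: straddle the rod and close softly on it.

>>> apply_moves(
  series=[
    {"travel":[0,0,-0.003],"rot":[0,0,0],"claw":0.05},
    {"travel":[0,0,0],"rot":[0,0,0],"claw":0.05},
    {"travel":[0,0,0],"rot":[0,0,0],"claw":0.05},
    {"travel":[0,0,0],"rot":[0,0,0],"claw":0.05},
    {"travel":[0,0,0],"rot":[0,0,0],"claw":0.05},
    {"travel":[0,0,0.006],"rot":[0,0,0],"claw":0.05},
    {"travel":[0,0,0.006],"rot":[0,0,0],"claw":0.05},
    {"travel":[0,0,0.006],"rot":[0,0,0],"claw":0.05},
    {"travel":[0,0,0.006],"rot":[0,0,0],"claw":0.05},
    {"travel":[0,0,0],"rot":[0,0,0],"claw":0.05},
  ],
  grip_force=3,
)

```text
clock: 7.2
tcp_pos: [0.5513, 0.1695, 0.187]
tool_rot: [-0.0, 0.659, 0.752, -0.001]
contact_force: [-0.6, -0.8, -0.4]
gripper_width: 0.542
```

>>> apply_moves(
  series=[
    {"travel":[0,0,0],"rot":[0,0,0],"claw":0.03},
    {"travel":[0,0,0],"rot":[0,0,0],"claw":0.025},
    {"travel":[0,0,0],"rot":[0,0,0],"claw":0.02},
    {"travel":[0,0,0],"rot":[0,0,0],"claw":0.016},
    {"travel":[0,0,0],"rot":[0,0,0],"claw":0.013},
    {"travel":[0,0,0],"rot":[0,0,0],"claw":0.01},
    {"travel":[0,0,0],"rot":[0,0,0],"claw":0.008},
    {"travel":[0,0,0],"rot":[0,0,0],"claw":0.007},
    {"travel":[0,0,0],"rot":[0,0,0],"claw":0.007},
    {"travel":[0,0,0],"rot":[0,0,0],"claw":0.007},
  ],
)

```text
clock: 8.2
tcp_pos: [0.5522, 0.1686, 0.1883]
tool_rot: [0.001, 0.659, 0.752, -0.001]
contact_force: [1.6, -6.7, 0.9]
gripper_width: 0.1
```

>>> apply_moves(
  series=[
    {"travel":[0,0,0],"rot":[0,0,0],"claw":0.05},
    {"travel":[0,0,0],"rot":[0,0,0],"claw":0.05},
    {"travel":[0,0,-0.03],"rot":[0,0,0],"claw":0.05},
    {"travel":[0,0,-0.045],"rot":[0,0,0],"claw":0.05},
    {"travel":[0,0,-0.045],"rot":[0,0,0],"claw":0.05},
    {"travel":[-0.04,-0.007,0],"rot":[0,0,0],"claw":0.05},
    {"travel":[-0.045,-0.008,0],"rot":[0,0,0],"claw":0.05},
    {"travel":[-0.045,-0.008,0],"rot":[0,0,0],"claw":0.05},
    {"travel":[-0.045,-0.008,0],"rot":[0,0,0],"claw":0.05},
    {"travel":[-0.045,-0.008,0],"rot":[0,0,0],"claw":0.05},
  ],
)

```text
clock: 9.2
tcp_pos: [0.5418, -0.0548, 0.3084]
tool_rot: [0.0, 0.659, 0.752, 0.0]
contact_force: [0.6, 0.8, -0.6]
gripper_width: 0.541
```

>>> apply_moves(
  series=[
    {"travel":[-0.045,-0.008,0],"rot":[0,0,0],"claw":0.05},
    {"travel":[-0.045,-0.008,0],"rot":[0,0,0],"claw":0.05},
    {"travel":[0,0,0],"rot":[0,0,0.08],"claw":0.05},
    {"travel":[0,0,0],"rot":[0,0,0.08],"claw":0.05},
    {"travel":[0,0,0],"rot":[0,0,0],"claw":0.05},
    {"travel":[0,0,0],"rot":[0,0,0],"claw":0.05},
    {"travel":[0,0,0],"rot":[0,0,0],"claw":0.05},
    {"travel":[0,0,0],"rot":[0,0,0],"claw":0.05},
    {"travel":[0,0,0],"rot":[0,0,0],"claw":0.05},
    {"travel":[0,0,0],"rot":[0,0,0],"claw":0.05},
  ],
)

```text
clock: 10.2
tcp_pos: [0.5381, -0.1446, 0.3082]
tool_rot: [0.0, 0.717, 0.697, 0.0]
contact_force: [0.1, 0.7, -0.3]
gripper_width: 0.547
```

```bash
python3 - <<'E'
from h import *
n="side";im=env.get_image(n); cv2.imwrite(f"pics/{n}2.png",im)
cv2.imwrite("pics/p2.png",cv2.resize(im[110:250,260:380],None,fx=4,fy=4))
s=env.state();print(s["contact_force"],s["tcp_pos"],np.degrees(2*np.arctan2(s["tool_rot"][2],s["tool_rot"][1])),s["tool_rot"])
E
```

```text
[-0.47699476  0.48985675  0.01575663] [ 0.53808268 -0.14463655  0.30819209] 88.3789573204432 [8.37948427e-06 7.17038617e-01 6.97033443e-01 3.79578507e-06]
```

View pics/p2.png

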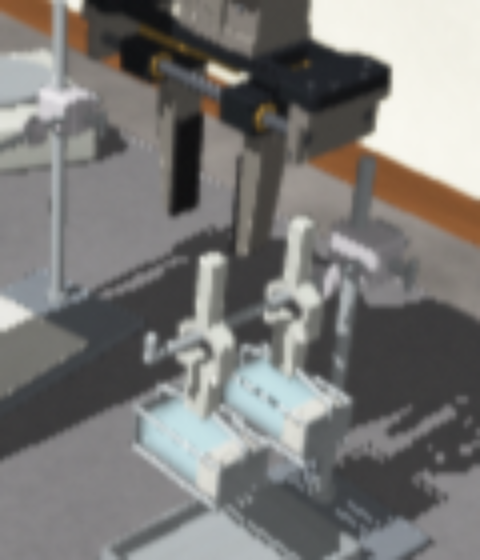

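The fingers sit above and on either side of the front carrier's grip (crop (210,260)). The rear grip (300,225) is clear behind. I'll go down.

>>> apply_moves(
  series=[
    {"travel":[-0.003,-0.0015,0],"rot":[0,0,0],"claw":0.05},
    {"travel":[0,0,0.006],"rot":[0,0,0],"claw":0.05},
    {"travel":[0,0,0.007],"rot":[0,0,0],"claw":0.05},
    {"travel":[0,0,0.007],"rot":[0,0,0],"claw":0.05},
    {"travel":[0,0,0.007],"rot":[0,0,0],"claw":0.05},
    {"travel":[0,0,0.007],"rot":[0,0,0],"claw":0.05},
    {"travel":[0,0,0.007],"rot":[0,0,0],"claw":0.05},
    {"travel":[0,0,0.007],"rot":[0,0,0],"claw":0.05},
    {"travel":[0,0,0.006],"rot":[0,0,0],"claw":0.05},
    {"travel":[0,0,0],"rot":[0,0,0],"claw":0.05},
  ],
)

```text
clock: 11.25
tcp_pos: [0.536, -0.1476, 0.2532]
tool_rot: [-0.001, 0.717, 0.697, -0.0]
contact_force: [0.1, 0.2, 0.3]
gripper_width: 0.544
```

```bash
python3 - <<'E'
from h import *
n="side";im=env.get_image(n); cv2.imwrite(f"pics/{n}3.png",im)
cv2.imwrite("pics/p3.png",cv2.resize(im[130:240,270:370],None,fx=5,fy=5))
s=env.state();print(s["contact_force"],s["tcp_pos"])
E
```

```text
[0.09836251 0.66523117 0.30315003] [ 0.53626647 -0.1476749   0.25374657]
```

View pics/p3.png

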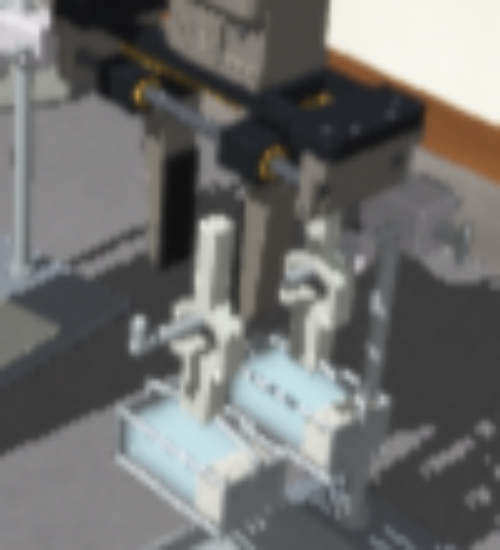

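```bash
python3 - <<'E'
from h import *
o=np.array([270,130])
for p in([.536,-.1475+.025,.2535],[.536,-.1475-.025,.2535],[.536,-.1475,.2535],[.5365,-.1477,.289]):print(p,((pr("side",p)-o+.5)*5).round())
E
```

```text
[0.536, -0.1225, 0.2535] [176. 263.]
[0.536, -0.1725, 0.2535] [247. 306.]
[0.536, -0.1475, 0.2535] [211. 284.]
[0.5365, -0.1477, 0.289] [217. 223.]
```

The projection agrees with the picture, so the grip is between the pads. Closing softly.

>>> apply_moves(
  series=[
    {"travel":[0,0,0],"rot":[0,0,0],"claw":0.03},
    {"travel":[0,0,0],"rot":[0,0,0],"claw":0.025},
    {"travel":[0,0,0],"rot":[0,0,0],"claw":0.02},
    {"travel":[0,0,0],"rot":[0,0,0],"claw":0.017},
    {"travel":[0,0,0],"rot":[0,0,0],"claw":0.015},
    {"travel":[0,0,0],"rot":[0,0,0],"claw":0.013},
    {"travel":[0,0,0],"rot":[0,0,0],"claw":0.011},
    {"travel":[0,0,0],"rot":[0,0,0],"claw":0.01},
    {"travel":[0,0,0],"rot":[0,0,0],"claw":0.009},
    {"travel":[0,0,0],"rot":[0,0,0],"claw":0.009},
  ],
  grip_force=6,
)

```text
clock: 12.3
tcp_pos: [0.5365, -0.1477, 0.2542]
tool_rot: [-0.0, 0.717, 0.697, 0.0]
contact_force: [0.7, -0.1, 1.0]
gripper_width: 0.129
```

```bash
python3 - <<'E'
from h import *
s=env.state();print(s["contact_force"],s["wrist_torque"],s["tcp_pos"])
E
```

```text
[ 0.69407495 -0.09190721  1.03617409] [ 0.12076555  0.0442618  -0.01138511] [ 0.53646163 -0.14771882  0.254215  ]
```

Gripped at 11.9 mm with no side force, so it is centred. Now grip firmly, raise 2.5 mm and slide along the rod.

>>> apply_moves(
  series=[
    {"travel":[0,0,0],"rot":[0,0,0],"claw":0.006},
    {"travel":[0,0,0],"rot":[0,0,0],"claw":0.006},
    {"travel":[0,0,-0.001],"rot":[0,0,0],"claw":0.006},
    {"travel":[0,0,-0.0015],"rot":[0,0,0],"claw":0.006},
    {"travel":[0,0,0],"rot":[0,0,0],"claw":0.006},
    {"travel":[0,-0.004,0],"rot":[0,0,0],"claw":0.006},
    {"travel":[0,-0.005,0],"rot":[0,0,0],"claw":0.006},
    {"travel":[0,-0.005,0],"rot":[0,0,0],"claw":0.006},
    {"travel":[0,-0.005,0],"rot":[0,0,0],"claw":0.006},
    {"travel":[0,-0.002,0],"rot":[0,0,0],"claw":0.006},
  ],
  grip_force=25,
)

```text
clock: 13.3
tcp_pos: [0.5148, -0.1471, 0.2567]
tool_rot: [-0.0, 0.717, 0.697, -0.0]
contact_force: [-0.0, -0.1, -2.3]
gripper_width: 0.13
```

```bash
python3 - <<'E'
from h import *
n="side";im=env.get_image(n); cv2.imwrite(f"pics/{n}4.png",im)
cv2.imwrite("pics/p4.png",cv2.resize(im[130:240,270:370],None,fx=5,fy=5))
s=env.state();print(s["contact_force"],s["wrist_torque"],s["tcp_pos"])
E
```

```text
[-0.86059122  0.33832056 -2.0169926 ] [0.0177969  0.02022747 0.05066042] [ 0.51478122 -0.14713912  0.25677429]
```

View pics/p4.png

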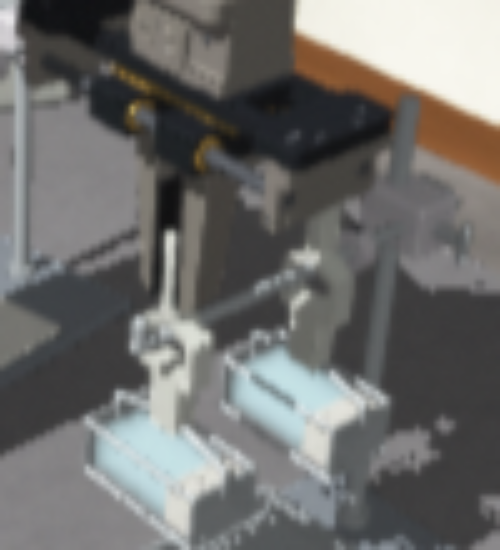

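The carrier is held clear of the rod with about 2.2 N of weight, and the eye is close to the upturned end (140,325). I'll creep to feel the end.

>>> apply_moves(
  series=[
    {"travel":[0,-0.002,0],"rot":[0,0,0],"claw":0.006},
    {"travel":[0,-0.002,0],"rot":[0,0,0],"claw":0.006},
    {"travel":[0,-0.002,0],"rot":[0,0,0],"claw":0.006},
    {"travel":[0,-0.001,0],"rot":[0,0,0],"claw":0.006},
    {"travel":[0,-0.001,0],"rot":[0,0,0],"claw":0.006},
    {"travel":[0,-0.001,0],"rot":[0,0,0],"claw":0.006},
    {"travel":[0,-0.001,0],"rot":[0,0,0],"claw":0.006},
    {"travel":[0,-0.001,0],"rot":[0,0,0],"claw":0.006},
    {"travel":[0,0,0],"rot":[0,0,0],"claw":0.006},
    {"travel":[0,0,0],"rot":[0,0,0],"claw":0.006},
  ],
)

```text
clock: 14.35
tcp_pos: [0.5045, -0.1468, 0.2567]
tool_rot: [0.0, 0.717, 0.697, 0.0]
contact_force: [-0.5, -0.7, -2.0]
gripper_width: 0.132
```

>>> apply_moves(
  series=[
    {"travel":[0,-0.0005,0],"rot":[0,0,0],"claw":0.006},
    {"travel":[0,-0.0005,0],"rot":[0,0,0],"claw":0.006},
    {"travel":[0,-0.0005,0],"rot":[0,0,0],"claw":0.006},
    {"travel":[0,-0.0005,0],"rot":[0,0,0],"claw":0.006},
    {"travel":[0,-0.0005,0],"rot":[0,0,0],"claw":0.006},
    {"travel":[0,-0.0005,0],"rot":[0,0,0],"claw":0.006},
    {"travel":[0,0,0],"rot":[0,0,0],"claw":0.006},
    {"travel":[0,0,0],"rot":[0,0,0],"claw":0.006},
    {"travel":[0,0,0],"rot":[0,0,0],"claw":0.006},
    {"travel":[0,0,0],"rot":[0,0,0],"claw":0.006},
  ],
)

```text
clock: 15.35
tcp_pos: [0.5015, -0.1467, 0.2567]
tool_rot: [-0.0, 0.717, 0.697, -0.0]
contact_force: [-0.2, 0.7, -1.8]
gripper_width: 0.123
```

>>> apply_moves(
  series=[
    {"travel":[0,-0.0004,0],"rot":[0,0,0],"claw":0.006},
    {"travel":[0,-0.0004,0],"rot":[0,0,0],"claw":0.006},
    {"travel":[0,-0.0004,0],"rot":[0,0,0],"claw":0.006},
    {"travel":[0,-0.0004,0],"rot":[0,0,0],"claw":0.006},
    {"travel":[0,-0.0004,0],"rot":[0,0,0],"claw":0.006},
    {"travel":[0,0,0],"rot":[0,0,0],"claw":0.006},
    {"travel":[0,0,0],"rot":[0,0,0],"claw":0.006},
    {"travel":[0,0,0],"rot":[0,0,0],"claw":0.006},
    {"travel":[0,0,0],"rot":[0,0,0],"claw":0.006},
    {"travel":[0,0,0],"rot":[0,0,0],"claw":0.006},
  ],
)

```text
clock: 16.35
tcp_pos: [0.5001, -0.1467, 0.2569]
tool_rot: [0.001, 0.717, 0.697, 0.0]
contact_force: [5.4, 0.7, -4.2]
gripper_width: 0.126
```

```bash
python3 - <<'E'
from h import *
n="side";im=env.get_image(n); cv2.imwrite(f"pics/{n}5.png",im)
cv2.imwrite("pics/p5.png",cv2.resize(im[160:220,270:340],None,fx=9,fy=9,interpolation=cv2.INTER_CUBIC))
s=env.state();print(s["contact_force"],s["wrist_torque"],s["tcp_pos"])
E
```

```text
[ 5.0602102   0.48051874 -5.05362399] [ 0.07835843 -1.03983157 -0.02387775] [ 0.50014241 -0.14672899  0.25686871]
```

View pics/p5.png

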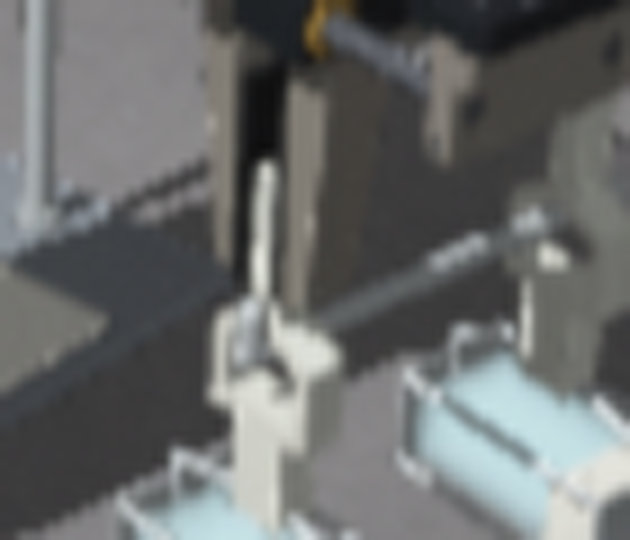

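The end is felt (+5 N) at x = 0.500, where vision predicted 0.5007. I'll back off, lift to +16.5 mm and pass over.

>>> apply_moves(
  series=[
    {"travel":[0,0.0015,0],"rot":[0,0,0],"claw":0.006},
    {"travel":[0,0.002,0],"rot":[0,0,0],"claw":0.006},
    {"travel":[0,0,-0.0035],"rot":[0,0,0],"claw":0.006},
    {"travel":[0,0,-0.0035],"rot":[0,0,0],"claw":0.006},
    {"travel":[0,0,-0.0035],"rot":[0,0,0],"claw":0.006},
    {"travel":[0,0,-0.0035],"rot":[0,0,0],"claw":0.006},
    {"travel":[0,0,0],"rot":[0,0,0],"claw":0.006},
    {"travel":[0,0,0],"rot":[0,0,0],"claw":0.006},
    {"travel":[0,0,0],"rot":[0,0,0],"claw":0.006},
    {"travel":[0,0,0],"rot":[0,0,0],"claw":0.006},
  ],
)

```text
clock: 17.4
tcp_pos: [0.5029, -0.1468, 0.2705]
tool_rot: [-0.0, 0.717, 0.697, -0.0]
contact_force: [-0.6, -0.4, -1.7]
gripper_width: 0.127
```

>>> apply_moves(
  series=[
    {"travel":[0,-0.002,0],"rot":[0,0,0],"claw":0.006},
    {"travel":[0,-0.002,0],"rot":[0,0,0],"claw":0.006},
    {"travel":[0,-0.002,0],"rot":[0,0,0],"claw":0.006},
    {"travel":[0,-0.002,0],"rot":[0,0,0],"claw":0.006},
    {"travel":[0,-0.002,0],"rot":[0,0,0],"claw":0.006},
    {"travel":[0,-0.001,0],"rot":[0,0,0],"claw":0.006},
    {"travel":[0,0,0],"rot":[0,0,0],"claw":0.006},
    {"travel":[0,0,0],"rot":[0,0,0],"claw":0.006},
    {"travel":[0,0,0],"rot":[0,0,0],"claw":0.006},
    {"travel":[0,0,0],"rot":[0,0,0],"claw":0.006},
  ],
)

```text
clock: 18.4
tcp_pos: [0.492, -0.1465, 0.2707]
tool_rot: [-0.0, 0.717, 0.697, -0.0]
contact_force: [-0.4, 0.3, -2.0]
gripper_width: 0.126
```

No contact with the eye over the end. Carrying on out past it.

>>> apply_moves(
  series=[
    {"travel":[0,-0.003,0],"rot":[0,0,0],"claw":0.006},
    {"travel":[0,-0.003,0],"rot":[0,0,0],"claw":0.006},
    {"travel":[0,-0.003,0],"rot":[0,0,0],"claw":0.006},
    {"travel":[0,-0.004,0],"rot":[0,0,0],"claw":0.006},
    {"travel":[0,-0.005,0],"rot":[0,0,0],"claw":0.006},
    {"travel":[0,-0.006,0],"rot":[0,0,0],"claw":0.006},
    {"travel":[0,-0.006,0],"rot":[0,0,0],"claw":0.006},
    {"travel":[0,-0.004,0],"rot":[0,0,0],"claw":0.006},
    {"travel":[0,0,0],"rot":[0,0,0],"claw":0.006},
    {"travel":[0,0,0],"rot":[0,0,0],"claw":0.006},
  ],
)

```text
clock: 19.4
tcp_pos: [0.4581, -0.1455, 0.2708]
tool_rot: [0.0, 0.717, 0.697, 0.0]
contact_force: [0.4, -0.6, -2.6]
gripper_width: 0.129
```

```bash
python3 - <<'E'
from h import *
for n in("side","top"):
  im=env.get_image(n); cv2.imwrite(f"pics/{n}6.png",im)
cv2.imwrite("pics/p6.png",cv2.resize(cv2.imread("pics/side6.png")[140:260,240:370],None,fx=5,fy=5,interpolation=cv2.INTER_CUBIC))
s=env.state();print(s["contact_force"],s["wrist_torque"],s["tcp_pos"])
E
```

```text
[ 0.07357546 -0.33277225 -1.24389183] [0.06270516 0.01742705 0.00741504] [ 0.45818421 -0.14551628  0.27074031]
```

View pics/p6.png

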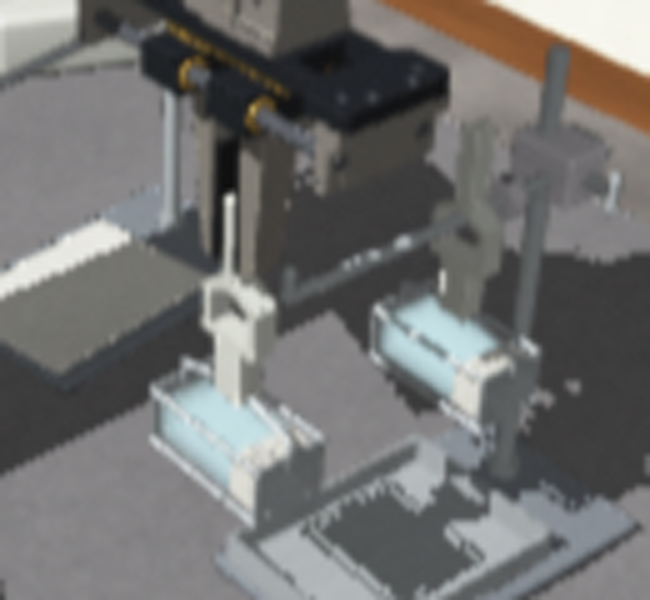

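The carrier is off the drain rod, and its eye (235,300) is clear ahead of the end (290,285). Moving across to in front of the drying rod with gentle ramps.

>>> apply_moves(
  series=[
    {"travel":[0.008,0.001,0],"rot":[0,0,0],"claw":0.006},
    {"travel":[0.016,0.001,0],"rot":[0,0,0],"claw":0.006},
    {"travel":[0.022,0.002,0],"rot":[0,0,0],"claw":0.006},
    {"travel":[0.025,0.002,0],"rot":[0,0,0],"claw":0.006},
    {"travel":[0.026,0.002,0],"rot":[0,0,0],"claw":0.006},
    {"travel":[0.026,0.002,0],"rot":[0,0,0],"claw":0.006},
    {"travel":[0.026,0.002,0],"rot":[0,0,0],"claw":0.006},
    {"travel":[0.026,0.002,0],"rot":[0,0,0],"claw":0.006},
    {"travel":[0.026,0.002,0],"rot":[0,0,0],"claw":0.006},
    {"travel":[0.025,0.001,0],"rot":[0,0,0],"claw":0.006},
  ],
)

```text
clock: 20.5
tcp_pos: [0.4815, 0.0817, 0.2707]
tool_rot: [-0.0, 0.717, 0.697, 0.0]
contact_force: [1.9, -0.0, -1.4]
gripper_width: 0.128
```

>>> apply_moves(
  series=[
    {"travel":[0.024,0,0],"rot":[0,0,0],"claw":0.006},
    {"travel":[0.021,0,0],"rot":[0,0,0],"claw":0.006},
    {"travel":[0.017,0,0],"rot":[0,0,0],"claw":0.006},
    {"travel":[0.011,0,0],"rot":[0,0,-0.02],"claw":0.006},
    {"travel":[0.005,0,0.003],"rot":[0,0,-0.04],"claw":0.006},
    {"travel":[0,0,0.006],"rot":[0,0,-0.04],"claw":0.006},
    {"travel":[0,0,0.008],"rot":[0,0,-0.04],"claw":0.006},
    {"travel":[0,0,0.007],"rot":[0,0,-0.02],"claw":0.006},
    {"travel":[0,0,0.005],"rot":[0,0,0],"claw":0.006},
    {"travel":[0,0,0],"rot":[0,0,0],"claw":0.006},
  ],
)

```text
clock: 21.5
tcp_pos: [0.4832, 0.1578, 0.2409]
tool_rot: [-0.0, 0.659, 0.752, -0.001]
contact_force: [0.5, -0.3, -1.4]
gripper_width: 0.13
```

```bash
python3 - <<'E'
from h import *
for n in("side","top"):
  im=env.get_image(n); cv2.imwrite(f"pics/{n}7.png",im)
cv2.imwrite("pics/p7.png",cv2.resize(cv2.imread("pics/side7.png")[90:220,180:310],None,fx=4.5,fy=4.5,interpolation=cv2.INTER_CUBIC))
s=env.state();p=s["tcp_pos"];print(s["contact_force"],s["wrist_torque"],p)
th=2*np.arctan2(s["tool_rot"][2],s["tool_rot"][1]);print(np.degrees(th))
X=np.array([np.cos(th),np.sin(th)]);Y=np.array([np.sin(th),-np.cos(th)])
yaw=np.radians(7.6);e=np.array([.5137,.1629]);t=e-.03*np.array([np.cos(yaw),np.sin(yaw)])
d=t-p[:2];print("to pre: tx,ty,tz",d@X,d@Y,p[2]-.2417)
E
```

```text
[ 0.42806987  0.56840975 -2.04932948] [0.01597313 0.01275123 0.02172465] [0.48369833 0.15788133 0.24175437]
97.48314558602513
to pre: tx,ty,tz 0.0010074870324960229 0.00039982283473358876 5.436604847566806e-05
```

View pics/p7.png

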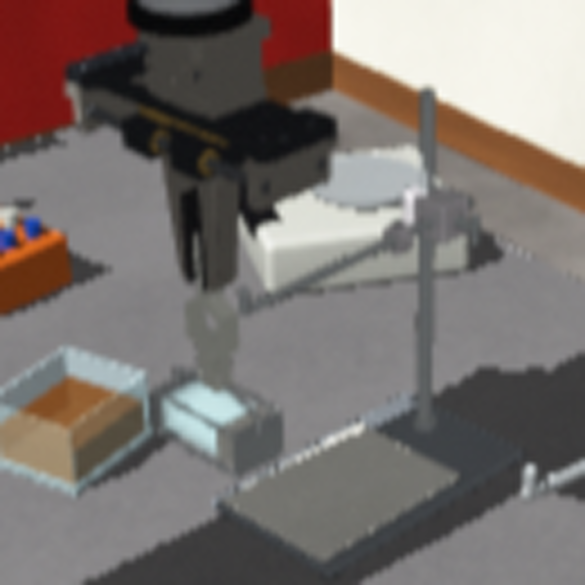

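The eye (212,320) is in front of the upturned end (245,298), off by only 1 mm sideways. I'll correct that and approach.

>>> apply_moves(
  series=[
    {"travel":[0.001,0.0005,0],"rot":[0,0,0],"claw":0.006},
    {"travel":[0,0.003,0],"rot":[0,0,0],"claw":0.006},
    {"travel":[0,0.004,0],"rot":[0,0,0],"claw":0.006},
    {"travel":[0,0.004,0],"rot":[0,0,0],"claw":0.006},
    {"travel":[0,0.003,0],"rot":[0,0,0],"claw":0.006},
    {"travel":[0,0.002,0],"rot":[0,0,0],"claw":0.006},
    {"travel":[0,0.001,0],"rot":[0,0,0],"claw":0.006},
    {"travel":[0,0.0005,0],"rot":[0,0,0],"claw":0.006},
    {"travel":[0,0.0005,0],"rot":[0,0,0],"claw":0.006},
    {"travel":[0,0,0],"rot":[0,0,0],"claw":0.006},
  ],
)

```text
clock: 22.6
tcp_pos: [0.5018, 0.1613, 0.2417]
tool_rot: [-0.0, 0.659, 0.752, -0.0]
contact_force: [-1.1, -0.3, -2.0]
gripper_width: 0.129
```

```bash
python3 - <<'E'
from h import *
n="side";im=env.get_image(n); cv2.imwrite(f"pics/{n}8.png",im)
cv2.imwrite("pics/p8.png",cv2.resize(im[130:190,205:265],None,fx=9,fy=9,interpolation=cv2.INTER_CUBIC))
s=env.state();p=s["tcp_pos"];print(s["contact_force"],s["wrist_torque"],p)
E
```

```text
[-0.67749727  0.08414908 -1.50844288] [0.0326548  0.06699311 0.05098811] [0.50177052 0.16129375 0.24166431]
```

View pics/p8.png

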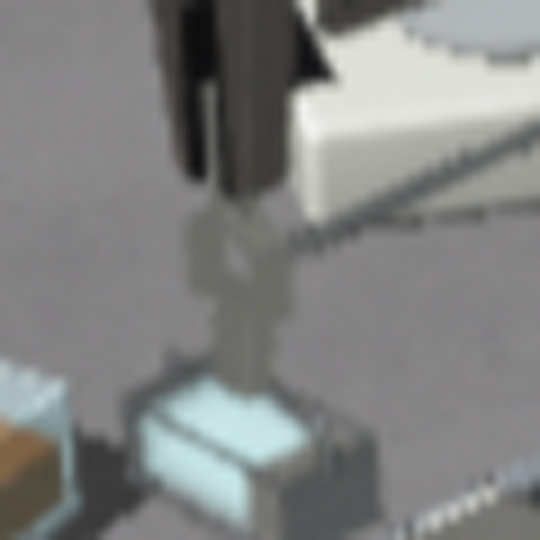

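The eye is at the threshold, on line, with no force. Threading slowly.

>>> apply_moves(
  series=[
    {"travel":[0,0.0005,0],"rot":[0,0,0],"claw":0.006},
    {"travel":[0,0.0005,0],"rot":[0,0,0],"claw":0.006},
    {"travel":[0,0.0005,0],"rot":[0,0,0],"claw":0.006},
    {"travel":[0,0.0005,0],"rot":[0,0,0],"claw":0.006},
    {"travel":[0,0.0005,0],"rot":[0,0,0],"claw":0.006},
    {"travel":[0,0.0005,0],"rot":[0,0,0],"claw":0.006},
    {"travel":[0,0.0005,0],"rot":[0,0,0],"claw":0.006},
    {"travel":[0,0.0005,0],"rot":[0,0,0],"claw":0.006},
    {"travel":[0,0,0],"rot":[0,0,0],"claw":0.006},
    {"travel":[0,0,0],"rot":[0,0,0],"claw":0.006},
  ],
)

```text
clock: 23.65
tcp_pos: [0.5058, 0.1618, 0.2417]
tool_rot: [-0.0, 0.659, 0.752, -0.0]
contact_force: [0.8, 0.5, -2.1]
gripper_width: 0.128
```

>>> apply_moves(
  series=[
    {"travel":[0,0.0005,0],"rot":[0,0,0],"claw":0.006},
    {"travel":[0,0.0005,0],"rot":[0,0,0],"claw":0.006},
    {"travel":[0,0.0005,0],"rot":[0,0,0],"claw":0.006},
    {"travel":[0,0.0005,0],"rot":[0,0,0],"claw":0.006},
    {"travel":[0,0.0005,0],"rot":[0,0,0],"claw":0.006},
    {"travel":[0,0.0005,0],"rot":[0,0,0],"claw":0.006},
    {"travel":[0,0.0005,0],"rot":[0,0,0],"claw":0.006},
    {"travel":[0,0.0005,0],"rot":[0,0,0],"claw":0.006},
    {"travel":[0,0,0],"rot":[0,0,0],"claw":0.006},
    {"travel":[0,0,0],"rot":[0,0,0],"claw":0.006},
  ],
)

```text
clock: 24.65
tcp_pos: [0.5098, 0.1624, 0.2417]
tool_rot: [0.0, 0.659, 0.752, -0.0]
contact_force: [-0.3, 0.3, -1.3]
gripper_width: 0.126
```

```bash
python3 - <<'E'
from h import *
n="side";im=env.get_image(n); cv2.imwrite(f"pics/{n}9.png",im)
cv2.imwrite("pics/p9.png",cv2.resize(im[130:190,205:265],None,fx=9,fy=9,interpolation=cv2.INTER_CUBIC))
s=env.state();p=s["tcp_pos"];print(s["contact_force"],s["wrist_torque"],p)
E
```

```text
[-0.14461136 -0.15204185 -2.66652698] [ 0.09262957 -0.01230262 -0.01640562] [0.5097708  0.16236562 0.24168417]
```

View pics/p9.png

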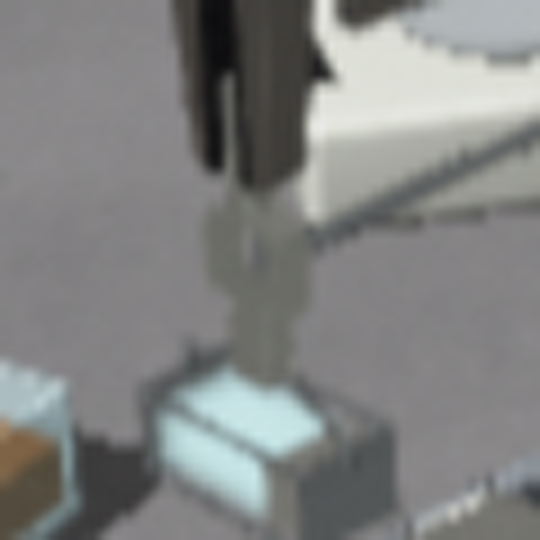

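The end is entering the eye opening at (252,248), with no force. Continuing.

>>> apply_moves(
  series=[
    {"travel":[0,0.0006,0],"rot":[0,0,0],"claw":0.006},
    {"travel":[0,0.0006,0],"rot":[0,0,0],"claw":0.006},
    {"travel":[0,0.0006,0],"rot":[0,0,0],"claw":0.006},
    {"travel":[0,0.0006,0],"rot":[0,0,0],"claw":0.006},
    {"travel":[0,0.0006,0],"rot":[0,0,0],"claw":0.006},
    {"travel":[0,0.0006,0],"rot":[0,0,0],"claw":0.006},
    {"travel":[0,0.0006,0],"rot":[0,0,0],"claw":0.006},
    {"travel":[0,0.0006,0],"rot":[0,0,0],"claw":0.006},
    {"travel":[0,0.0006,0],"rot":[0,0,0],"claw":0.006},
    {"travel":[0,0.0006,0],"rot":[0,0,0],"claw":0.006},
  ],
)

```text
clock: 25.7
tcp_pos: [0.5158, 0.1632, 0.2417]
tool_rot: [-0.0, 0.659, 0.752, -0.0]
contact_force: [0.4, -0.1, -1.6]
gripper_width: 0.131
```

>>> apply_moves(
  series=[
    {"travel":[0,0.001,0],"rot":[0,0,0],"claw":0.006},
    {"travel":[0,0.001,0],"rot":[0,0,0],"claw":0.006},
    {"travel":[0,0.001,0],"rot":[0,0,0],"claw":0.006},
    {"travel":[0,0.001,0],"rot":[0,0,0],"claw":0.006},
    {"travel":[0,0.001,0],"rot":[0,0,0],"claw":0.006},
    {"travel":[0,0.001,0],"rot":[0,0,0],"claw":0.006},
    {"travel":[0,0.001,0],"rot":[0,0,0],"claw":0.006},
    {"travel":[0,0.001,0],"rot":[0,0,0],"claw":0.006},
    {"travel":[0,0.001,0],"rot":[0,0,0],"claw":0.006},
    {"travel":[0,0.001,0],"rot":[0,0,0],"claw":0.006},
  ],
)

```text
clock: 26.7
tcp_pos: [0.5257, 0.1645, 0.2417]
tool_rot: [-0.0, 0.659, 0.752, -0.0]
contact_force: [-0.6, -0.1, -1.5]
gripper_width: 0.132
```

>>> apply_moves(
  series=[
    {"travel":[0,0.001,0],"rot":[0,0,0],"claw":0.006},
    {"travel":[0,0.001,0],"rot":[0,0,0],"claw":0.006},
    {"travel":[0,0.001,0],"rot":[0,0,0],"claw":0.006},
    {"travel":[0,0.001,0],"rot":[0,0,0],"claw":0.006},
    {"travel":[0,0.001,0],"rot":[0,0,0],"claw":0.006},
    {"travel":[0,0,0],"rot":[0,0,0],"claw":0.006},
    {"travel":[0,0,0],"rot":[0,0,0],"claw":0.006},
    {"travel":[0,0,0],"rot":[0,0,0],"claw":0.006},
    {"travel":[0,0,0],"rot":[0,0,0],"claw":0.006},
    {"travel":[0,0,0],"rot":[0,0,0],"claw":0.006},
  ],
)

```text
clock: 27.7
tcp_pos: [0.5305, 0.1651, 0.2417]
tool_rot: [-0.0, 0.659, 0.752, -0.0]
contact_force: [0.4, -0.4, -2.1]
gripper_width: 0.127
```

```bash
python3 - <<'E'
from h import *
n="side";im=env.get_image(n); cv2.imwrite(f"pics/{n}10.png",im)
cv2.imwrite("pics/p10.png",cv2.resize(im[130:190,205:265],None,fx=9,fy=9,interpolation=cv2.INTER_CUBIC))
s=env.state();p=s["tcp_pos"];print(s["contact_force"],s["wrist_torque"],p)
E
```

```text
[ 0.07669582 -0.50762604 -2.12623842] [ 0.0116771  -0.01174311 -0.0186551 ] [0.53057688 0.16512525 0.24170683]
```

View pics/p10.png

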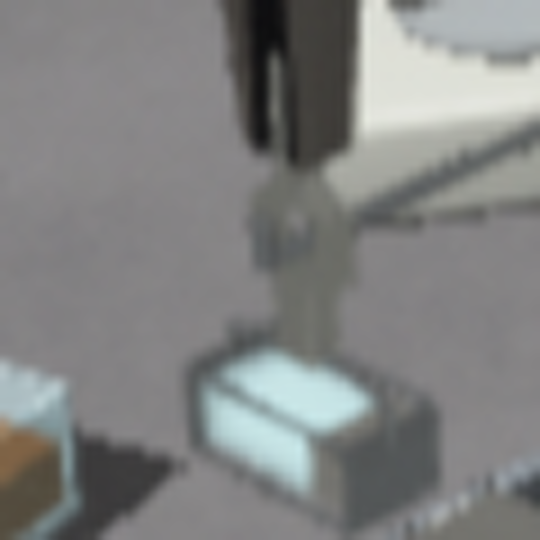

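Threaded: the rod end is visible in front of the eye at (265,240). A little further on, then lower to about 2.5 mm above rest.

>>> apply_moves(
  series=[
    {"travel":[0,0.0025,0],"rot":[0,0,0],"claw":0.006},
    {"travel":[0,0.0025,0],"rot":[0,0,0],"claw":0.006},
    {"travel":[0,0.001,0],"rot":[0,0,0],"claw":0.006},
    {"travel":[0,0,0.002],"rot":[0,0,0],"claw":0.006},
    {"travel":[0,0,0.003],"rot":[0,0,0],"claw":0.006},
    {"travel":[0,0,0.003],"rot":[0,0,0],"claw":0.006},
    {"travel":[0,0,0.003],"rot":[0,0,0],"claw":0.006},
    {"travel":[0,0,0.002],"rot":[0,0,0],"claw":0.006},
    {"travel":[0,0,0.001],"rot":[0,0,0],"claw":0.006},
    {"travel":[0,0,0],"rot":[0,0,0],"claw":0.006},
  ],
)

```text
clock: 28.75
tcp_pos: [0.5365, 0.1659, 0.2275]
tool_rot: [-0.0, 0.659, 0.752, -0.0]
contact_force: [-0.2, 0.6, -1.3]
gripper_width: 0.127
```

>>> apply_moves(
  series=[
    {"travel":[0,0.004,0],"rot":[0,0,0],"claw":0.006},
    {"travel":[0,0.006,0],"rot":[0,0,0],"claw":0.006},
    {"travel":[0,0.006,0],"rot":[0,0,0],"claw":0.006},
    {"travel":[0,0.006,0],"rot":[0,0,0],"claw":0.006},
    {"travel":[0,0.006,0],"rot":[0,0,0],"claw":0.006},
    {"travel":[0,0.006,0],"rot":[0,0,0],"claw":0.006},
    {"travel":[0,0.006,0],"rot":[0,0,0],"claw":0.006},
    {"travel":[0,0.004,0],"rot":[0,0,0],"claw":0.006},
    {"travel":[0,0,0],"rot":[0,0,0],"claw":0.006},
    {"travel":[0,0,0],"rot":[0,0,0],"claw":0.006},
  ],
)

```text
clock: 29.75
tcp_pos: [0.58, 0.1716, 0.2276]
tool_rot: [-0.0, 0.659, 0.752, -0.0]
contact_force: [-1.2, 1.0, -2.5]
gripper_width: 0.127
```

>>> apply_moves(
  series=[
    {"travel":[0,0.004,0],"rot":[0,0,0],"claw":0.006},
    {"travel":[0,0.006,0],"rot":[0,0,0],"claw":0.006},
    {"travel":[0,0.007,0],"rot":[0,0,0],"claw":0.006},
    {"travel":[0,0.007,0],"rot":[0,0,0],"claw":0.006},
    {"travel":[0,0.007,0],"rot":[0,0,0],"claw":0.006},
    {"travel":[0,0.007,0],"rot":[0,0,0],"claw":0.006},
    {"travel":[0,0.007,0],"rot":[0,0,0],"claw":0.006},
    {"travel":[0,0.006,0],"rot":[0,0,0],"claw":0.006},
    {"travel":[0,0.004,0],"rot":[0,0,0],"claw":0.006},
    {"travel":[0,0,0],"rot":[0,0,0],"claw":0.006},
  ],
)

```text
clock: 30.75
tcp_pos: [0.6352, 0.1789, 0.2275]
tool_rot: [0.0, 0.659, 0.752, -0.0]
contact_force: [-0.2, 0.7, -1.9]
gripper_width: 0.124
```

```bash
python3 - <<'E'
from h import *
n="side";im=env.get_image(n); cv2.imwrite(f"pics/{n}11.png",im)
cv2.imwrite("pics/p11.png",cv2.resize(im[100:190,205:305],None,fx=6,fy=6,interpolation=cv2.INTER_CUBIC))
s=env.state();p=s["tcp_pos"];print(s["contact_force"],s["wrist_torque"],p)
E
```

```text
[-0.28694583 -0.78464989 -1.45723883] [ 0.01651474  0.00512275 -0.05267684] [0.63476488 0.1788268  0.22754297]
```

View pics/p11.png

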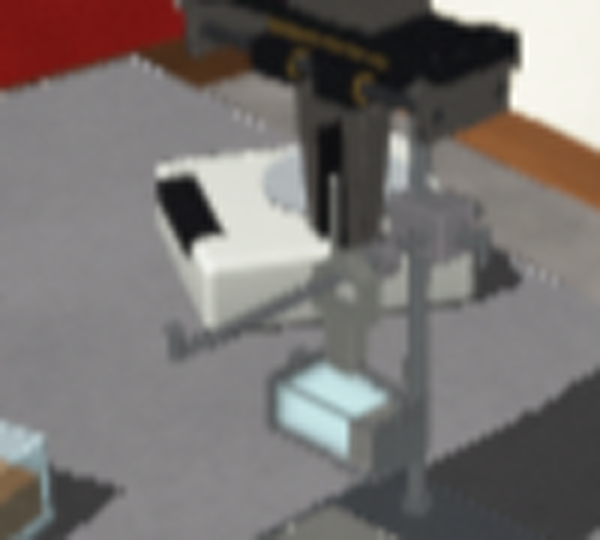

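The carrier is on the drying rod with the collar just behind it at (385,258). Closing in on the collar.

>>> apply_moves(
  series=[
    {"travel":[0,0.003,0],"rot":[0,0,0],"claw":0.006},
    {"travel":[0,0.003,0],"rot":[0,0,0],"claw":0.006},
    {"travel":[0,0.002,0],"rot":[0,0,0],"claw":0.006},
    {"travel":[0,0.001,0],"rot":[0,0,0],"claw":0.006},
    {"travel":[0,0.001,0],"rot":[0,0,0],"claw":0.006},
    {"travel":[0,0.0005,0],"rot":[0,0,0],"claw":0.006},
    {"travel":[0,0.0005,0],"rot":[0,0,0],"claw":0.006},
    {"travel":[0,0.0005,0],"rot":[0,0,0],"claw":0.006},
    {"travel":[0,0,0],"rot":[0,0,0],"claw":0.006},
    {"travel":[0,0,0],"rot":[0,0,0],"claw":0.006},
  ],
)

```text
clock: 31.8
tcp_pos: [0.6461, 0.1804, 0.2277]
tool_rot: [-0.0, 0.659, 0.752, -0.0]
contact_force: [0.8, -0.5, -1.1]
gripper_width: 0.123
```

>>> apply_moves(
  series=[
    {"travel":[0,0.0004,0],"rot":[0,0,0],"claw":0.006},
    {"travel":[0,0.0004,0],"rot":[0,0,0],"claw":0.006},
    {"travel":[0,0.0004,0],"rot":[0,0,0],"claw":0.006},
    {"travel":[0,0.0004,0],"rot":[0,0,0],"claw":0.006},
    {"travel":[0,0.0004,0],"rot":[0,0,0],"claw":0.006},
    {"travel":[0,0,0],"rot":[0,0,0],"claw":0.006},
    {"travel":[0,0,0],"rot":[0,0,0],"claw":0.006},
    {"travel":[0,0,0],"rot":[0,0,0],"claw":0.006},
    {"travel":[0,0,0],"rot":[0,0,0],"claw":0.006},
    {"travel":[0,0,0],"rot":[0,0,0],"claw":0.006},
  ],
)

```text
clock: 32.8
tcp_pos: [0.6481, 0.1806, 0.2277]
tool_rot: [-0.0, 0.659, 0.752, -0.0]
contact_force: [0.1, -0.8, -1.5]
gripper_width: 0.127
```

>>> apply_moves(
  series=[
    {"travel":[0,0.0004,0],"rot":[0,0,0],"claw":0.006},
    {"travel":[0,0.0004,0],"rot":[0,0,0],"claw":0.006},
    {"travel":[0,0.0004,0],"rot":[0,0,0],"claw":0.006},
    {"travel":[0,0.0003,0],"rot":[0,0,0],"claw":0.006},
    {"travel":[0,0,0],"rot":[0,0,0],"claw":0.006},
    {"travel":[0,0,0],"rot":[0,0,0],"claw":0.006},
    {"travel":[0,0,0],"rot":[0,0,0],"claw":0.006},
    {"travel":[0,0,0],"rot":[0,0,0],"claw":0.006},
    {"travel":[0,0,0],"rot":[0,0,0],"claw":0.006},
    {"travel":[0,0,0],"rot":[0,0,0],"claw":0.006},
  ],
)

```text
clock: 33.8
tcp_pos: [0.6496, 0.1808, 0.2277]
tool_rot: [-0.0, 0.659, 0.752, -0.0]
contact_force: [-0.5, 0.2, -1.9]
gripper_width: 0.129
```

>>> apply_moves(
  series=[
    {"travel":[0,0.0003,0],"rot":[0,0,0],"claw":0.006},
    {"travel":[0,0.0003,0],"rot":[0,0,0],"claw":0.006},
    {"travel":[0,0.0003,0],"rot":[0,0,0],"claw":0.006},
    {"travel":[0,0.0001,0],"rot":[0,0,0],"claw":0.006},
    {"travel":[0,0,0],"rot":[0,0,0],"claw":0.006},
    {"travel":[0,0,0],"rot":[0,0,0],"claw":0.006},
    {"travel":[0,0,0],"rot":[0,0,0],"claw":0.006},
    {"travel":[0,0,0],"rot":[0,0,0],"claw":0.006},
    {"travel":[0,0,0],"rot":[0,0,0],"claw":0.006},
    {"travel":[0,0,0],"rot":[0,0,0],"claw":0.006},
  ],
)

```text
clock: 34.8
tcp_pos: [0.6501, 0.1809, 0.2276]
tool_rot: [-0.0, 0.659, 0.752, -0.0]
contact_force: [-4.9, -0.0, 0.4]
gripper_width: 0.127
```

Collar felt at x = 0.650 (expected 0.6505). I'll relieve the push slightly and lower gently onto the rod.

>>> apply_moves(
  series=[
    {"travel":[0,-0.0003,0],"rot":[0,0,0],"claw":0.006},
    {"travel":[0,0,0.0005],"rot":[0,0,0],"claw":0.006},
    {"travel":[0,0,0.0005],"rot":[0,0,0],"claw":0.006},
    {"travel":[0,0,0.0005],"rot":[0,0,0],"claw":0.006},
    {"travel":[0,0,0.0003],"rot":[0,0,0],"claw":0.006},
    {"travel":[0,0,0.0002],"rot":[0,0,0],"claw":0.006},
    {"travel":[0,0,0],"rot":[0,0,0],"claw":0.006},
    {"travel":[0,0,0],"rot":[0,0,0],"claw":0.006},
    {"travel":[0,0,0],"rot":[0,0,0],"claw":0.006},
    {"travel":[0,0,0],"rot":[0,0,0],"claw":0.006},
  ],
)

```text
clock: 35.8
tcp_pos: [0.6501, 0.1809, 0.2256]
tool_rot: [-0.0, 0.659, 0.752, -0.0]
contact_force: [-3.6, -0.1, -0.1]
gripper_width: 0.129
```

>>> apply_moves(
  series=[
    {"travel":[0,0,0.0002],"rot":[0,0,0],"claw":0.006},
    {"travel":[0,0,0.0002],"rot":[0,0,0],"claw":0.006},
    {"travel":[0,0,0.0002],"rot":[0,0,0],"claw":0.006},
    {"travel":[0,0,0],"rot":[0,0,0],"claw":0.006},
    {"travel":[0,0,0],"rot":[0,0,0],"claw":0.006},
    {"travel":[0,0,0],"rot":[0,0,0],"claw":0.006},
    {"travel":[0,0,0],"rot":[0,0,0],"claw":0.006},
    {"travel":[0,0,0],"rot":[0,0,0],"claw":0.006},
    {"travel":[0,0,0],"rot":[0,0,0],"claw":0.006},
    {"travel":[0,0,0],"rot":[0,0,0],"claw":0.006},
  ],
)

```text
clock: 36.8
tcp_pos: [0.6501, 0.1808, 0.2252]
tool_rot: [-0.0, 0.659, 0.752, -0.0]
contact_force: [-5.4, -0.8, 1.8]
gripper_width: 0.13
```

>>> apply_moves(
  series=[
    {"travel":[0,-0.0003,0.0002],"rot":[0,0,0],"claw":0.006},
    {"travel":[0,0,0],"rot":[0,0,0],"claw":0.006},
    {"travel":[0,0,0],"rot":[0,0,0],"claw":0.006},
    {"travel":[0,0,0],"rot":[0,0,0],"claw":0.006},
    {"travel":[0,0,0],"rot":[0,0,0],"claw":0.006},
    {"travel":[0,0,0],"rot":[0,0,0],"claw":0.006},
    {"travel":[0,0,0],"rot":[0,0,0],"claw":0.006},
    {"travel":[0,0,0],"rot":[0,0,0],"claw":0.006},
    {"travel":[0,0,0],"rot":[0,0,0],"claw":0.006},
    {"travel":[0,0,0],"rot":[0,0,0],"claw":0.006},
  ],
)

```text
clock: 37.8
tcp_pos: [0.6501, 0.1809, 0.2252]
tool_rot: [0.0, 0.659, 0.752, 0.0]
contact_force: [-5.6, -1.3, 3.0]
gripper_width: 0.127
```

```bash
python3 - <<'E'
from h import *
n="side";im=env.get_image(n); cv2.imwrite(f"pics/{n}12.png",im)
cv2.imwrite("pics/p12.png",cv2.resize(im[110:190,225:305],None,fx=7,fy=7,interpolation=cv2.INTER_CUBIC))
s=env.state();p=s["tcp_pos"];print(s["contact_force"],s["wrist_torque"],p)
E
```

```text
[-4.65551593 -1.44358234  3.23502335] [-0.1432162   1.01587564  0.00860064] [0.65007086 0.18088271 0.22524257]
```

View pics/p12.png

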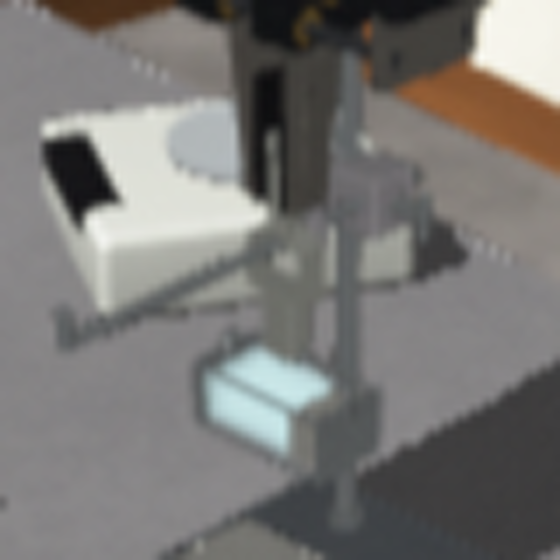

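It rests on the rod against the collar, upright. Releasing slowly.

>>> apply_moves(
  series=[
    {"travel":[0,0,0],"rot":[0,0,0],"claw":0.0115},
    {"travel":[0,0,0],"rot":[0,0,0],"claw":0.012},
    {"travel":[0,0,0],"rot":[0,0,0],"claw":0.0125},
    {"travel":[0,0,0],"rot":[0,0,0],"claw":0.0135},
    {"travel":[0,0,0],"rot":[0,0,0],"claw":0.015},
    {"travel":[0,0,0],"rot":[0,0,0],"claw":0.018},
    {"travel":[0,0,0],"rot":[0,0,0],"claw":0.023},
    {"travel":[0,0,0],"rot":[0,0,0],"claw":0.03},
    {"travel":[0,0,0],"rot":[0,0,0],"claw":0.04},
    {"travel":[0,0,0],"rot":[0,0,0],"claw":0.045},
  ],
  grip_force=5,
)

```text
clock: 38.85
tcp_pos: [0.65, 0.1809, 0.2249]
tool_rot: [0.0, 0.659, 0.752, 0.0]
contact_force: [-0.4, 0.2, -0.8]
gripper_width: 0.474
```

```bash
python3 - <<'E'
from h import *
n="side";im=env.get_image(n); cv2.imwrite(f"pics/{n}13.png",im)
cv2.imwrite("pics/p13.png",cv2.resize(im[110:190,225:305],None,fx=7,fy=7,interpolation=cv2.INTER_CUBIC))
s=env.state();p=s["tcp_pos"];print(s["contact_force"],s["wrist_torque"],p,s["gripper_width"])
E
```

```text
[-0.91053471  0.19715891  0.13630611] [-0.0179373   0.02548095  0.01265538] [0.64996376 0.18086512 0.22490384] 0.48684671816519154
```

View pics/p13.png

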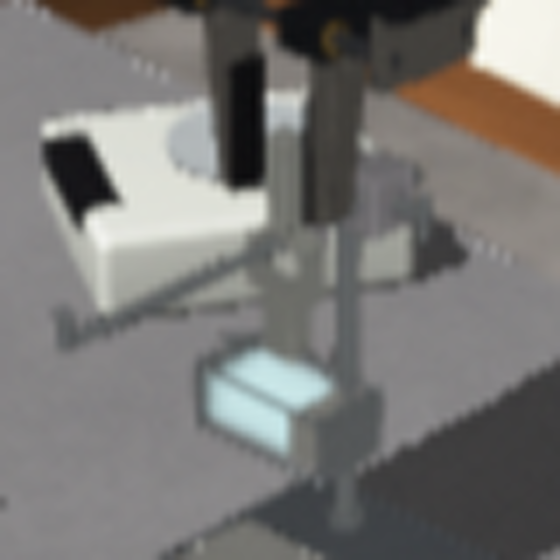

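Released; the carrier hangs free. Rising straight up, then clearing the view.

>>> apply_moves(
  series=[
    {"travel":[0,0,-0.004],"rot":[0,0,0],"claw":0.045},
    {"travel":[0,0,-0.008],"rot":[0,0,0],"claw":0.045},
    {"travel":[0,0,-0.012],"rot":[0,0,0],"claw":0.045},
    {"travel":[0,0,-0.015],"rot":[0,0,0],"claw":0.045},
    {"travel":[0,0,-0.015],"rot":[0,0,0],"claw":0.045},
    {"travel":[0,0,-0.015],"rot":[0,0,0],"claw":0.045},
    {"travel":[0,0,-0.015],"rot":[0,0,0],"claw":0.045},
    {"travel":[0,0,-0.015],"rot":[0,0,0],"claw":0.045},
    {"travel":[0,0,-0.015],"rot":[0,0,0],"claw":0.045},
    {"travel":[0,0,0],"rot":[0,0,0],"claw":0.045},
  ],
)

```text
clock: 39.9
tcp_pos: [0.6509, 0.1811, 0.3418]
tool_rot: [0.001, 0.659, 0.752, 0.002]
contact_force: [-0.2, -0.2, -0.5]
gripper_width: 0.489
```

>>> apply_moves(
  series=[
    {"travel":[0.02,-0.02,0],"rot":[0,0,0],"claw":0.045},
    {"travel":[0.03,-0.03,0],"rot":[0,0,0],"claw":0.045},
    {"travel":[0.03,-0.03,0],"rot":[0,0,0],"claw":0.045},
    {"travel":[0.03,-0.03,0],"rot":[0,0,0],"claw":0.045},
    {"travel":[0.03,-0.03,0],"rot":[0,0,0],"claw":0.045},
    {"travel":[0.03,-0.03,0],"rot":[0,0,0],"claw":0.045},
    {"travel":[0.03,-0.03,0],"rot":[0,0,0],"claw":0.045},
    {"travel":[0.03,-0.03,0],"rot":[0,0,0],"claw":0.045},
    {"travel":[0.01,-0.01,0],"rot":[0,0,0],"claw":0.045},
    {"travel":[0,0,0],"rot":[0,0,0],"claw":0.045},
  ],
)

```text
clock: 40.9
tcp_pos: [0.3794, 0.3882, 0.3386]
tool_rot: [-0.0, 0.658, 0.753, -0.0]
contact_force: [0.0, 0.2, -0.7]
gripper_width: 0.491
```

```bash
python3 - <<'E'
from h import *
for n in("side","top"):
  im=env.get_image(n); cv2.imwrite(f"pics/{n}14.png",im)
a=cv2.imread("pics/side14.png");b=cv2.imread("pics/top14.png")
cv2.imwrite("pics/p14.png",np.hstack([cv2.resize(a[120:290,220:390],(400,400),interpolation=cv2.INTER_CUBIC),cv2.resize(b[90:220,165:295],(400,400),interpolation=cv2.INTER_CUBIC)]))
cv2.imwrite("pics/p15.png",b)
s=env.state();print(s["contact_force"],s["tcp_pos"],s["clock"])
E
```

```text
[-0.13995765 -0.38086274 -0.85801999] [0.38126337 0.38696235 0.33867584] 41.0
```

View pics/p14.png

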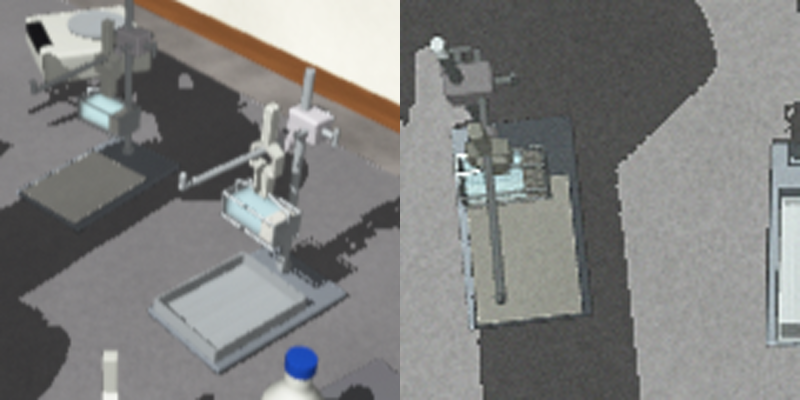

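View pics/p15.png

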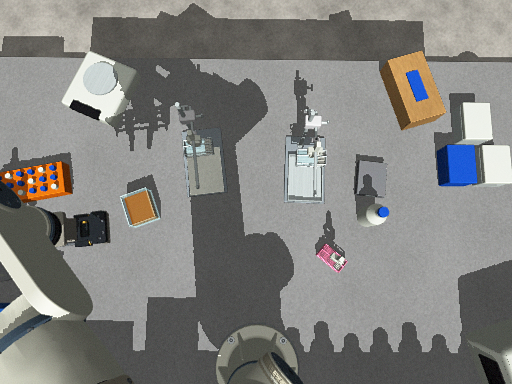

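```bash
python3 - <<'E'
from h import *
print(pr("top",[.650,.1811,.260]),pr("side",[.650,.1811,.260]))
b=cv2.imread("pics/top14.png");a=cv2.imread("pics/side14.png");a0=cv2.imread("pics/side13.png")
print("rear diff",np.abs(a[165:200,328:345].astype(int)-cv2.imread("pics/side0.png")[165:200,328:345]).mean())
cv2.imwrite("pics/p16.png",np.hstack([cv2.resize(x,(390,390),interpolation=cv2.INTER_NEAREST) for x in (b[110:175,165:230],a[110:175,235:300])]))
E
```

```text
[189.00074435 131.97779539] [265.27587239 128.29192189]
rear diff 14.475070028011205
```

View pics/p16.png

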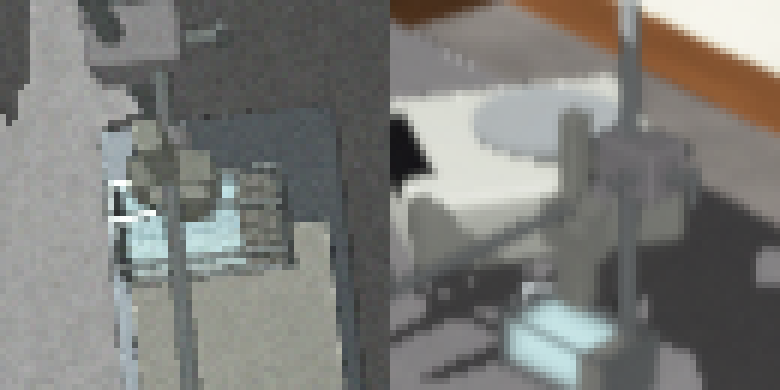

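The grip top sits at top pixel (189,132), exactly where it was predicted for touching the collar. The carrier hangs upright and the rod passes through its eye. The rear carrier and the bench items look unmoved. Handing in.

```bash
python3 - <<'E'
from station import env
print(env.close_job())
E
```

```text
the job is handed in; nothing more can be done
None
```

The front carrier now hangs on the drying rod against the stop collar. I handed the job in at about 41 s, with the gripper open and clear of everything.

- **Drying rod:** a light touch from above put its axis at 0.206 m, which agrees with the cameras (0.2055 m). Straddling the rod and closing gently put its sideways position about 1 mm from the camera estimate.
- **Drain rod:** I gripped the front carrier, raised it 2.5 mm and slid it until I felt the upturned end at about 5 N. Then I lifted it 16.5 mm and passed over the end without contact.
- **Drying rod end and collar:** the eye went over the upturned end without contact. I slid it back to the collar, felt it at about 5 N (x = 0.650 against 0.6505 expected), lowered it onto the rod and let go.

**Last checks:** the carrier is upright, and its grip shows at pixel (189,132) in the top view, the spot predicted for touching the collar. The wrist force is back to noise. The highest force I read was about 10 N, while probing the rod with the empty gripper.

The rear carrier, the pink look-alike and the other items look unmoved. One check was not clean: a pixel comparison of the rear carrier came out at 14 grey levels. I put that down to changed shadows, because its position looks the same in both views, but I did not measure it separately.

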